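Swing the motor cradle to its parking posts

ROBOT

A 6-joint arm with a two-finger parallel gripper is mounted at the origin on the work surface. World frame = base frame: x ahead of the robot, y to its left, z up, the work surface at z = 0. Lengths are in mm, angles in rad, forces in N, time in s.
With the tool pointing down it reaches from about 300 to 775 mm from the base axis. Payload 14.6 kg.
Tool frame: the origin (TCP) lies at the very end of the fingers, on their centre line; the grasp point (between the pads) lies 19 mm behind it; z points along the fingers, y is the line along which they close (so a half turn about z gives the same grasp; the last joint's range is limited). The gripper opens to 94 mm and grips with 3 to 60 N. Pads are 16 mm wide; open, the fingers measure 119 mm over their backs; the gripper's body (75 mm by 177 mm) begins 78 mm behind the grasp point.
Start: joints at [1.07, 0.3, 1.521, -0, 1.321, -0.067], TCP at [231.173, 499.047, 205.446] pointing down, gripper open.
Joint ranges: [-3.03, 3.03], [-0.79, 2.21], [0.23, 2.52], [-1.04, 4.18], [0, 3.07], [-2.55, 2.55]. Speed limits (rad/s): [2.22, 2.22, 2.57, 3.14, 3.14, 3.14].

INTERFACE

Orientations are given as [roll, pitch, yaw] about the fixed x, y, z axes, in that order (R = Rz(yaw) Ry(pitch) Rx(roll)).
In Python, from cell import manip gives the robot as it stands.
- The arm moves only by the tool servo_tool, never from a script. Its argument "rows" is a list of rows, each a list of 7 numbers: the turn, a rotation vector about the world's x, y, z in degrees, then the shift along the world's x, y, z in mm, then the closure, from 0 (fully open) to 1 (shut). In form: [[rx, ry, rz, dx, dy, dz, fingers], ...]. A call has 1 to 20 rows; each row shifts and turns the commanded pose from where the row before left it; what a row does not reach is not made up. A row lasts 1/8 s, in which the tool goes at most 62.5 mm and 10.7 degrees, less where a joint would pass 70% of its speed; a pose out of reach is approached as far as the arm can. A call with a gripper value outside its range is refused whole. The fingers move at their own pace and stop on an object; "grip_force" is the grip in N (left out, the last holds). Time passes only in rows, so rows that do not move let the fingers close. It gives the time, the measured TCP pose, the force, the opening and the grip force at its end, in the units of the state.
- manip.read_state(): the state, without advancing time (a new reading comes with each control period).
- manip.camera(name): name is "side" or "top" or "wrist"; returns the picture (420x560x3 uint8, red, green, blue); there is no depth.
- manip.camera_info(name): a dict with "fx", "fy", "cx", "cy" (pixels), "position" and "rotation" of the camera in the world; the wrist camera has in their place "T_tool_cam" (4x4, takes a point from camera to tool coordinates, whose origin is the TCP and whose axes are the flange's). Camera axes: x right, y down, z forward; pixel columns grow to the right and rows downward; lengths in mm; the calibration is good to about 2 mm. A picture is of the moment at which its call begins: read the wrist's pose just before it. camera_info takes no time and is no camera call.
- manip.sign_off(): hands the job in; it is judged then, once.
The state is a dict: "clock": time; "joints": joint angles; "qd": joint speeds; "effort": joint torques, N m; "eef_pos": TCP position; "eef_rot": TCP orientation; "wrist_force": force on the tool from outside, world axes, zero at the start; "moment": the same for the moment, N m; "finger_gap": finger opening in mm; "finger_force": force on a finger pad.
Only numpy, scipy, OpenCV 4.12 (cv2) and the standard library are available. Lean on these libraries where they do the work, as an engineer would, in place of code of your own. Each camera call takes 0.05 s, during which the arm holds its last target. There are 200 camera calls.

TASK

Swing the heavy motor on its pivoting arm round until the arm's small front nose stands in the gap between the two parking posts, and leave it there standing still by itself, untouched for at least five seconds. The arm turns almost without friction: push and brake it gently with the fingers, only on the two rubber spring buffers at its sides, never on the motor or the cradle, and never let it swing fast or run far past the posts. Leave the tray, the can and the screwdriver where they are.

Things in the scene. Friction and masses are not known exactly. Their poses are not given: they have to be found in the camera images.
- cradle: Dark steel cradle and grey beam (100 mm wide) swinging on a fixed pillar; not to be touched. Origin at table height under the motor; x points along the beam to the hinge axis, upright at x = 0.42 m, y = 0. Highest part 157 mm above the table. Inertia with motor about 1.1 kg m2 about the axis (nominal, 30 % off), drag 0.03 N m s/rad plus 0.0015 N m dry friction: it coasts for 20 s and more.
- motor: Upright round finned aluminium motor, diameter 130 mm, 100 mm high, 5 kg nominal, standing in the cradle 0.42 m from the hinge axis. Origin: centre of its underside, 50 mm above the table. Not to be touched.
- buffer_left: Black rubber spring buffer on the cradle's +y side: block with flat face 110 mm wide, 60 mm high, 49 mm out of its housing (136 mm wide, 83 to 157 mm high); pushes in 40 mm, 200 N/m, no preload, little damping. Origin: centre of the face, 120 mm above the table, 0.42 m from the axis along the arm, 0.15 m to its side when free; axes as the cradle's. Pushing it increases the cradle's yaw.
- buffer_right: The same buffer on the cradle's -y side, face looking to -y. Pushing it in decreases the cradle's yaw. At the start the bay lies on this side: the yaw has to increase.
- nose (a point): Tip of the small steel nose (12 mm square, 30 mm long) on the end of the cradle tray nearest the robot, 40 mm above the table, 0.532 m from the hinge axis.
- bay (a point): Point in a fixed steel floor plate (240 by 150 mm, 8 mm thick, this point on its top) over which the motor's centre has to stand. x points to the hinge axis, 0.42 m away. Two parking posts (diameter 16 mm, tops 68 mm high) stand at x = -0.145, y = -0.046 and 0.046 m, past the nose's arc. The nose is in the gap within 38 mm of the line y = 0; there the cradle's yaw equals this point's.
- parts_tray: Loose grey plastic tray, 120 x 160 x 40 mm, a bystander. Origin: centre of its underside.
- spray_can: Loose aluminium can, diameter 56 mm, 150 mm high, a bystander. Origin: centre of its underside.
- driver: Loose screwdriver lying on the table, a bystander, about 200 mm long along its x. Origin at its middle on the table.

How it is judged (in metres and radians):
On the way:
1. the nose stays in the gap between the posts, the arm still and untouched, for 5 s (y of nose in the frame of bay between -0.038 and 0.038 m and angular speed of cradle below 0.02 rad/s and contact force between the fingers and buffer_left below 0.3 N and contact force between the fingers and buffer_right below 0.3 N), for 5 s.
At the end, for the whole second after the job is handed in: The nose is within 38 mm of the middle line between the posts (0.07 rad of arm angle), the arm turns slower than 0.02 rad/s, and nothing touches it (y of nose in the frame of bay between -0.038 and 0.038 m and angular speed of cradle below 0.02 rad/s).
It fails at once if the nose runs more than 160 mm past the middle of the posts (0.3 rad) (y of nose in the frame of bay below -0.16 m).
It fails at once if the arm swings faster than 0.7 rad/s (angular speed of cradle above 0.7 rad/s).
It fails at once if the motor or the cradle is touched with more than 2 N (contact force between any of the fingers, the arm and motor above 2 N or contact force between any of the fingers, the arm and cradle above 2 N).
It fails at once if a buffer is struck with more than 20 N (contact force between the fingers and buffer_left above 20 N or contact force between the fingers and buffer_right above 20 N).
It fails at once if the tray, can or screwdriver is moved by more than 30 mm (distance of any of parts_tray, spray_can, driver from where it was at the start of the episode above 0.03 m).
It also fails if it takes over 45 s, if anything falls off the work surface, if the arm or the gripper's body presses on something with over 40 N, if the wrist force passes 120 N, or if a joint passes its speed limit or range.

## Working session

There is one attempt and no reset: what is moved stays moved. The work goes in short steps, Python scripts to look and compute and a tool call to move; the robot and the scene stay as the last step left them, time stands still between calls to the robot, and variables do not carry over. Pictures are saved under pics/ and viewed, at most 10 in all, crops included, and the job is handed in when it is done.

Besides the shell and the picture viewer there is one more tool, called after "Request:" in YAML: its name, and indented under it one key for each argument. servo_tool: Moves the arm, as the interface text tells. Its arguments: {"type":"object","properties":{"rows":{"type":"array","items":{"type":"array","items":{"type":"number"}}},"grip_force":{"type":"number"}},"required":["rows"]}

```bash
mkdir -p pics; ls; python3 - <<'E'
from cell import manip
import cv2
for n in("top","side"):
    im=manip.camera(n); cv2.imwrite(f"pics/{n}0.png",im[:,:,::-1])
    i=manip.camera_info(n); print(n,{k:(v.tolist() if hasattr(v,'tolist') else v) for k,v in i.items()})
print(manip.read_state())
E
```

```text
pics
top {'fx': 391.5318490367609, 'fy': 391.5318490367609, 'cx': 286.5704594645845, 'cy': 208.71654880296683, 'position': [364.05131773138817, -48.40617127006847, 984.4468411618182], 'rotation': [-3.018958274783267, -0.022469984350924843, -1.5977151761682054]}
side {'fx': 406.2112379772851, 'fy': 406.2112379772851, 'cx': 287.2037139855209, 'cy': 205.52666552952775, 'position': [999.3344002213088, -54.85001224884267, 1136.838632538256], 'rotation': [-2.678227608006609, 0.007274383351142832, 1.5662943019694004]}
{'clock': 0.1, 'joints': array([ 1.07040571e+00,  3.00412650e-01,  1.52149059e+00, -4.54726762e-05,
        1.32069867e+00, -6.65660414e-02]), 'qd': array([ 0.00061163, -0.00094627, -0.00140452,  0.0006391 ,  0.00043541,
        0.00014493]), 'effort': array([ 1.86628225e-03, -5.32637107e+01, -3.53289592e+01,  7.09380442e-02,
        2.34230363e-02, -4.07559980e-05]), 'eef_pos': array([231.07784716, 498.85470581, 204.95667127]), 'eef_rot': array([-3.14058271e+00, -2.31833770e-05,  2.70777934e+00]), 'wrist_force': array([0.50766239, 0.2510269 , 0.31526588]), 'moment': array([ 0.03857375, -0.0003402 , -0.03923737]), 'finger_force': 0.0, 'finger_gap': 93.73397446668334}
```

View pics/top0.png

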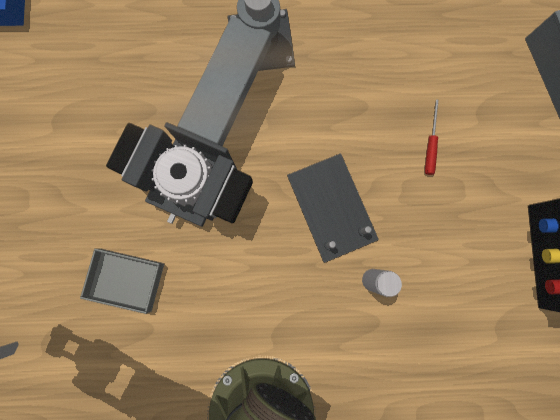

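View pics/side0.png

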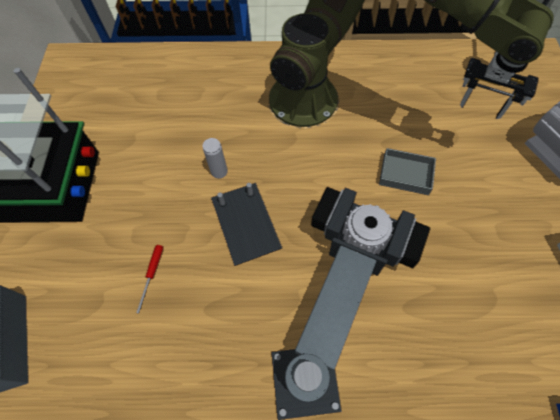

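The top view shows the motor at about (179,171) and the hinge cap near (262,5). The bay plate has corners (288,176), (342,154), (378,241) and (325,262), with posts near (333,245) and (367,231). The can is at (388,284) and the tray at (123,281). In the side view the hinge cap is at (308,375) and the motor hub at (371,222).

```bash
cat > h.py <<'E'
import numpy as np, cv2
from cell import manip
from scipy.spatial.transform import Rotation as R
def ray(n,u,v):
    i=manip.camera_info(n); M=R.from_euler('xyz',i['rotation']).as_matrix() if np.size(i['rotation'])==3 else np.array(i['rotation'])
    return np.array(i['position']), M@np.array([(u-i['cx'])/i['fx'],(v-i['cy'])/i['fy'],1])
def onz(n,u,v,z):
    p,d=ray(n,u,v); return p+d*(z-p[2])/d[2]
def two(a,b):
    p,d=ray("top",*a); q,e=ray("side",*b)
    s=np.linalg.lstsq(np.c_[d,-e],q-p,rcond=None)[0]
    return (p+d*s[0]+q+e*s[1])/2, np.linalg.norm(p+d*s[0]-q-e*s[1])
E
python3 - <<'E'
from h import *
np.set_printoptions(precision=1,suppress=True)
print("motor hub",two((179,171),(371,222)))
m=onz("top",179,171,150);print(m, onz("side",371,222,150))
print("hinge",two((259,8),(308,375)))
c=[(288,176),(342,154),(378,241),(325,262)]
P=[onz("top",*k,8)[:2] for k in c]; print("plate",P,[np.linalg.norm(P[i]-P[(i+1)%4]) for i in range(4)])
cs=[(212,197),(254,184),(281,246),(236,263)]
print([onz("side",*k,8)[:2] for k in cs])
po=[onz("top",332,245,68)[:2],onz("top",366,230,68)[:2]];print("posts",po,np.linalg.norm(po[0]-po[1]))
print("nose",onz("top",171,219,40),"can",onz("top",389,284,150),onz("side",212,146,150),"tray",onz("top",123,281,20))
print("tray corners",[onz("top",*k,40)[:2] for k in [(96,249),(166,264),(154,313),(81,297)]])
print("faceL",onz("top",128,124,150),onz("top",107,163,150),"faceR",onz("top",252,182,150),onz("top",233,222,150))
E
```

```text
motor hub (array([555.1, 162.5, 145.5]), np.float64(2.240871449502712))
[554.1 160.2 150. ] [557.  162.7 150. ]
hinge (array([932.1, -17.1, 148. ]), np.float64(4.2806054157390445))
plate [array([567.4, -79.5]), array([ 621.8, -219.6]), array([ 396.9, -300.1]), array([ 348.5, -165.2])] [np.float64(150.31757125420933), np.float64(238.7879245037355), np.float64(143.2886984471759), np.float64(235.05150361269125)]
[array([ 403.4, -296.9]), array([ 357.6, -166.2]), array([569. , -79.5]), array([ 620.6, -210.1])]
posts [array([ 388.4, -176. ]), array([ 421.5, -257.6])] 88.11555563065447
nose [461.7 206.1  40. ] can [ 301.1 -281.8  150. ] [ 309.1 -279.7  150. ] tray [316.7 324.8  20. ]
tray corners [array([394.5, 382.4]), array([354.6, 216.9]), array([241.9, 243.6]), array([283.6, 413.5])]
faceL [661.3 271.7 150. ] [575.  314.6 150. ] faceR [526.4   3.2 150. ] [440.6  45.1 150. ]
```

Request:
servo_tool:
  rows:
    - [0, 0, 0, 20, -8, 0, 1]
    - [0, 0, 0, 40, -16, 0, 1]
    - [0, 0, 0, 45, -19, 0, 1]
    - [0, 0, 0, 45, -19, 0, 1]
    - [0, 0, 0, 45, -19, 0, 1]
    - [0, 0, 0, 45, -19, 0, 1]
    - [0, 0, 0, 45, -19, 0, 1]
    - [0, 0, 0, 45, -18, 0, 1]
    - [0, 0, 0, 40, -16, 0, 1]
    - [0, 0, 0, 22, -9, 0, 1]
    - [0, 0, 0, 0, 0, -15, 1]
    - [0, 0, 0, 0, 0, -20, 1]
    - [0, 0, 0, 0, 0, -20, 1]
    - [0, 0, 0, 0, 0, -20, 1]
    - [0, 0, 0, 0, 0, -15, 1]
    - [0, 0, 0, 0, 0, -5, 1]
    - [0, 0, 0, 0, 0, 0, 1]

```text
clock: 2.22
eef_pos: [623.2, 337.1, 110.5]
eef_rot: [3.142, 0.0, 2.708]
wrist_force: [0.9, 0.9, -0.4]
finger_gap: 0.5
finger_force: 0.0
```

```bash
cat >> h.py <<'E'
H=np.array([932.,-17.])
def F(phi,side=1):  # finger centre touching free face; side=+1 left, -1 right
    c,s=np.cos(phi),np.sin(phi); x,y=-440,side*162.5
    return H+[c*x-s*y,s*x+c*y]
def steps(a,b,n,side=1,cur=None):
    p=[F(f,side) for f in np.linspace(a,b,n+1)]
    if cur is not None: p[0]=np.array(cur)
    return np.round(np.diff(np.array(p),axis=0),1).tolist()
E
python3 - <<'E'
from h import *
s=manip.read_state(); print(s['clock'],s['eef_pos'],s['eef_rot'],s['finger_gap'],s['wrist_force'],F(-.5))
print(steps(-.5,-.5+16*.00875,16))
im=manip.camera("top"); cv2.imwrite("pics/t1.png",im[:,:,::-1])
E
```

```text
2.225 [623.17888819 337.12400233 110.49460994] [3.14152751e+00 2.99612844e-05 2.70782636e+00] 0.5291372690834779 [ 0.92181703  0.91684357 -0.36920849] [623.77032279 336.55440329]
[[-3.1, -2.7], [-3.1, -2.7], [-3.0, -2.8], [-3.0, -2.8], [-3.0, -2.8], [-3.0, -2.8], [-2.9, -2.9], [-2.9, -2.9], [-2.9, -2.9], [-2.9, -2.9], [-2.8, -3.0], [-2.8, -3.0], [-2.8, -3.0], [-2.8, -3.0], [-2.7, -3.1], [-2.7, -3.1]]
```

View pics/t1.png

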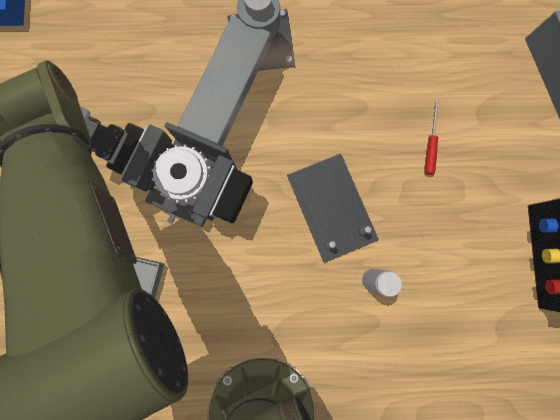

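The arm is unmoved, with the motor hub still at (179,171). The closed fingers are beside the left buffer at about (105,145).

Request:
servo_tool:
  rows:
    - [0, 0, 0, -3.1, -2.7, 0, 1]
    - [0, 0, 0, -3.1, -2.7, 0, 1]
    - [0, 0, 0, -3, -2.8, 0, 1]
    - [0, 0, 0, -3, -2.8, 0, 1]
    - [0, 0, 0, -3, -2.8, 0, 1]
    - [0, 0, 0, -3, -2.8, 0, 1]
    - [0, 0, 0, -2.9, -2.9, 0, 1]
    - [0, 0, 0, -2.9, -2.9, 0, 1]
    - [0, 0, 0, -2.9, -2.9, 0, 1]

```text
clock: 3.4
eef_pos: [596.1, 311.6, 110.5]
eef_rot: [3.142, -0.0, 2.708]
wrist_force: [-0.5, 0.6, 0.6]
finger_gap: 0.2
finger_force: 0.3
```

Request:
servo_tool:
  rows:
    - [0, 0, 0, -2.9, -2.9, 0, 1]
    - [0, 0, 0, -2.8, -3, 0, 1]
    - [0, 0, 0, -2.8, -3, 0, 1]
    - [0, 0, 0, -2.8, -3, 0, 1]

```text
clock: 3.9
eef_pos: [584.8, 299.6, 110.4]
eef_rot: [-3.142, -0.0, 2.708]
wrist_force: [1.2, -0.2, -0.1]
finger_gap: 0.3
finger_force: 0.0
```

```bash
cat >> h.py <<'E'
def yaw(n="top"):
    im=manip.camera(n); t=manip.read_state()['clock']
    g=cv2.cvtColor(im,cv2.COLOR_RGB2HSV); m=((g[...,1]<40)&(g[...,2]>170)).astype(np.uint8)
    k,_,st,ce=cv2.connectedComponentsWithStats(cv2.morphologyEx(m,cv2.MORPH_CLOSE,np.ones((9,9))))
    out=[]
    for i in range(1,k):
        if st[i,4]>300:
            p=onz(n,*(st[i,:2]+(st[i,2:4]-1)/2),150)[:2]; d=H-p; r=np.hypot(*d)
            if 395<r<440: out.append((round(np.arctan2(d[1],d[0]),4),round(r),st[i,2:].tolist()))
    return round(t,3),out
E
python3 - <<'E'
from h import *
print(manip.read_state()['wrist_force'],yaw(),yaw("side"),yaw())
E
```

```text
[ 1.2427762  -0.1861688  -0.10952023] (3.95, [(np.float64(-0.3501), 420, [54, 57, 2032])]) (4.0, [(np.float64(-0.3629), 406, [42, 40, 1165])]) (4.05, [(np.float64(-0.3386), 420, [54, 57, 2047])])
```

Request:
servo_tool:
  rows:
    - [0, 0, 0, 0, 0, 35, 1]
    - [0, 0, 0, 0, 0, 35, 1]
    - [0, 0, 0, 0, 0, 25, 1]
    - [0, 0, 0, -1, -15, 0, 1]
    - [0, 0, 0, -2, -30, 0, 1]
    - [0, 0, 0, -3, -45, 0, 1]
    - [0, 0, 0, -4, -50, 0, 1]
    - [0, 0, 0, -4, -50, 0, 1]
    - [0, 0, 0, -4, -50, 0, 1]
    - [0, 0, 0, -4, -50, 0, 1]
    - [0, 0, 0, -4, -50, 0, 1]
    - [0, 0, 0, -4, -50, 0, 1]
    - [0, 0, 0, -4, -50, 0, 1]
    - [0, 0, 0, -4, -50, 0, 1]
    - [0, 0, 0, -3, -45, 0, 1]
    - [0, 0, 0, -1, -30, 0, 1]
    - [0, 0, 0, 0, -14, 0, 1]

```text
clock: 6.18
eef_pos: [541.8, -280.7, 203.9]
eef_rot: [3.141, -0.002, 2.706]
wrist_force: [-1.5, 0.3, -0.1]
finger_gap: 0.6
finger_force: 0.0
```

```bash
python3 - <<'E'
from h import *
print(manip.read_state()['eef_pos'],yaw(),yaw("side"),yaw(),yaw('side'))
E
```

```text
[ 541.78888405 -280.6919354   203.85507085] (6.225, [(np.float64(-0.1074), 422, [56, 58, 2227])]) (6.275, [(np.float64(-0.108), 409, [42, 40, 1186])]) (6.325, [(np.float64(-0.0972), 421, [56, 58, 2234])]) (6.375, [(np.float64(-0.0949), 409, [42, 40, 1180])])
```

Request:
servo_tool:
  rows:
    - [0, 0, 0, 0, 0, -15, 1]
    - [0, 0, 0, 0, 0, -22, 1]
    - [0, 0, 0, 0, 0, -22, 1]
    - [0, 0, 0, 0, 0, -20, 1]
    - [0, 0, 0, 0, 0, -11, 1]
    - [0, 0, 0, 0, 0, -4, 1]
    - [0, 0, 0, 0, 0, 0, 1]

```text
clock: 7.25
eef_pos: [543.1, -279.0, 111.6]
eef_rot: [-3.142, 0.0, 2.708]
wrist_force: [0.6, -0.8, 0.3]
finger_gap: 0.7
finger_force: 0.0
```

```bash
python3 - <<'E'
from h import *
print(manip.read_state()['eef_pos'],yaw(),yaw("side"),yaw(),yaw('side'))
im=manip.camera("top")
po=im[215:265,310:385]; cv2.imwrite("pics/posts.png",cv2.resize(im[100:300,200:400],(800,600)[:1]*1+(600,) if 0 else (600,600))[:,:,::-1])
E
```

```text
[ 543.10837625 -279.03280531  111.64868785] (7.3, [(np.float64(0.0024), 423, [57, 58, 2217])]) (7.35, [(np.float64(0.0041), 407, [42, 40, 1161])]) (7.4, [(np.float64(0.0102), 422, [56, 57, 2230])]) (7.45, [(np.float64(0.014), 408, [43, 40, 1160])])
```

View pics/posts.png

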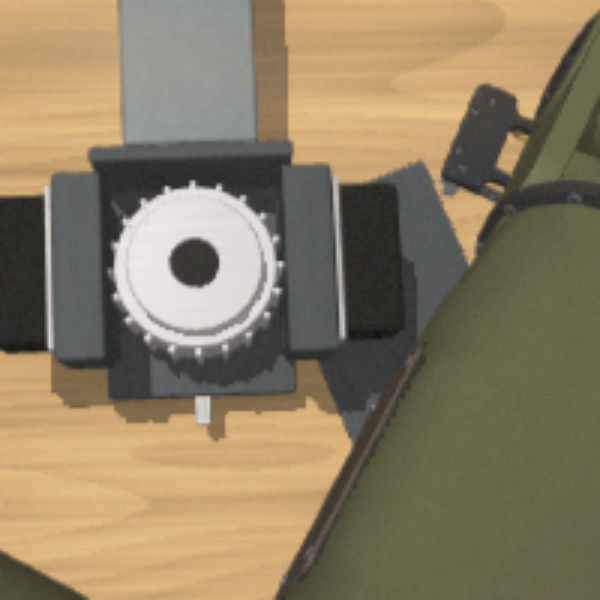

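The crop shows the arm square with its nose at (203,410), and the fingers waiting at about (450,185), well ahead of the right buffer.

```bash
python3 - <<'E'
from h import *
s=manip.read_state();print(s['clock'],s['eef_pos'],F(.24,-1)); print(steps(.24,.24+.0044*16,16,-1)[::5],steps(.31,.38,16,-1)[::5])
E
```

```text
7.5 [ 543.11877437 -279.25989627  111.91098181] [ 543.23796786 -279.43157654]
[[1.2, -1.7], [1.2, -1.7], [1.2, -1.7], [1.3, -1.6]] [[1.3, -1.6], [1.3, -1.6], [1.3, -1.6], [1.4, -1.5]]
```

Request:
servo_tool:
  rows:
    - [0, 0, 0, 1.2, -1.7, 0, 1]
    - [0, 0, 0, 1.2, -1.7, 0, 1]
    - [0, 0, 0, 1.2, -1.7, 0, 1]
    - [0, 0, 0, 1.2, -1.7, 0, 1]
    - [0, 0, 0, 1.2, -1.7, 0, 1]
    - [0, 0, 0, 1.2, -1.7, 0, 1]
    - [0, 0, 0, 1.2, -1.7, 0, 1]
    - [0, 0, 0, 1.2, -1.7, 0, 1]
    - [0, 0, 0, 1.2, -1.7, 0, 1]
    - [0, 0, 0, 1.2, -1.7, 0, 1]
    - [0, 0, 0, 1.2, -1.7, 0, 1]
    - [0, 0, 0, 1.2, -1.7, 0, 1]
    - [0, 0, 0, 1.2, -1.7, 0, 1]
    - [0, 0, 0, 1.3, -1.6, 0, 1]
    - [0, 0, 0, 1.3, -1.6, 0, 1]
    - [0, 0, 0, 1.3, -1.6, 0, 1]

```text
clock: 9.5
eef_pos: [562.6, -306.2, 111.5]
eef_rot: [3.142, 0.0, 2.708]
wrist_force: [0.2, 0.6, 0.0]
finger_gap: 0.6
finger_force: 0.0
```

```bash
python3 - <<'E'
from h import *
s=manip.read_state();print(s['eef_pos'],F(.31,-1),s['wrist_force'],yaw(),yaw('side'))
E
```

```text
[ 562.59049787 -306.15707042  111.48849151] [ 562.54525767 -305.98000514] [0.20553943 0.59805965 0.00610675] (9.55, [(np.float64(0.2047), 421, [57, 57, 2174])]) (9.6, [(np.float64(0.2205), 408, [43, 39, 1172])])
```

Request:
servo_tool:
  rows:
    - [0, 0, 0, 0, 0, 0, 1]
    - [0, 0, 0, 0, 0, 0, 1]
    - [0, 0, 0, 0, 0, 0, 1]
    - [0, 0, 0, 1.2, -1.5, 0, 1]
    - [0, 0, 0, 1.2, -1.5, 0, 1]
    - [0, 0, 0, 1.2, -1.5, 0, 1]
    - [0, 0, 0, 1.2, -1.5, 0, 1]
    - [0, 0, 0, 1.2, -1.5, 0, 1]
    - [0, 0, 0, 1.2, -1.5, 0, 1]
    - [0, 0, 0, 1.2, -1.5, 0, 1]
    - [0, 0, 0, 1.2, -1.5, 0, 1]
    - [0, 0, 0, 1.2, -1.5, 0, 1]
    - [0, 0, 0, 1.2, -1.5, 0, 1]
    - [0, 0, 0, 1.2, -1.5, 0, 1]
    - [0, 0, 0, 1.2, -1.5, 0, 1]
    - [0, 0, 0, 1.2, -1.5, 0, 1]
    - [0, 0, 0, 1.2, -1.5, 0, 1]

```text
clock: 11.72
eef_pos: [579.4, -327.1, 111.4]
eef_rot: [3.142, -0.0, 2.708]
wrist_force: [-0.7, 0.1, -1.0]
finger_gap: 0.5
finger_force: 0.0
```

```bash
python3 - <<'E'
from h import *
s=manip.read_state();print(s['eef_pos'],F(.36,-1),s['wrist_force'],yaw(),yaw('side'),yaw(),yaw('side'))
E
```

```text
[ 579.36498291 -327.12182061  111.43883892] [ 577.44996049 -324.08389649] [-0.66582773  0.05178878 -0.9559857 ] (11.775, [(np.float64(0.3412), 420, [57, 57, 2181])]) (11.825, [(np.float64(0.3608), 407, [44, 39, 1193])]) (11.875, [(np.float64(0.3412), 420, [57, 57, 2183])]) (11.925, [(np.float64(0.3608), 407, [44, 39, 1195])])
```

Request:
servo_tool:
  rows:
    - [0, 0, 0, 2, -4, 0, 1]
    - [0, 0, 0, 3, -8, 0, 1]
    - [0, 0, 0, 4, -10, 0, 1]
    - [0, 0, 0, 3, -8, 0, 1]
    - [0, 0, 0, 0, 0, 20, 1]
    - [0, 0, 0, 0, 0, 30, 1]
    - [0, 0, 0, 0, 0, 30, 1]
    - [0, 0, 0, 0, 0, 10, 1]

```text
clock: 12.92
eef_pos: [591.8, -357.3, 204.8]
eef_rot: [-3.141, 0.004, 2.708]
wrist_force: [-0.4, 0.8, -0.4]
finger_gap: 0.3
finger_force: 0.0
```

```bash
python3 - <<'E'
from h import *
s=manip.read_state();print(s['eef_pos'],yaw(),yaw('side'),yaw())
for n in("top","side"): cv2.imwrite(f"pics/{n}2.png",manip.camera(n)[:,:,::-1])
E
```

```text
[ 591.82987269 -357.26002666  204.82115988] (12.975, [(np.float64(0.3393), 422, [57, 57, 2160])]) (13.025, [(np.float64(0.3536), 407, [46, 40, 1204])]) (13.075, [(np.float64(0.3393), 422, [57, 57, 2162])])
```

View pics/top2.png

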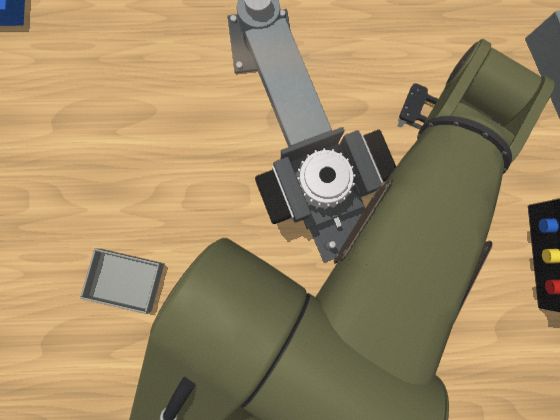

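View pics/side2.png

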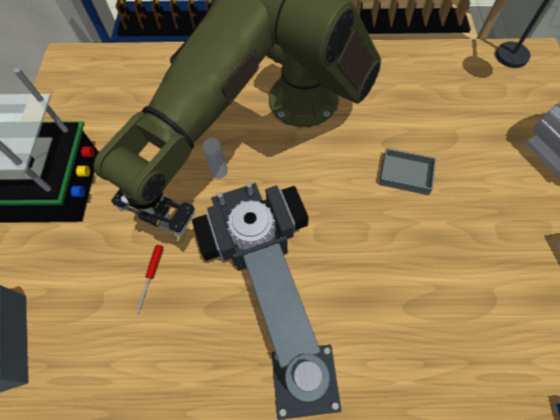

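In the top view the nose tip is at about (339,227). The left post is at (333,245), and the forearm hides the right one. In the side view both posts stand in front of the cradle, and the can, tray and screwdriver look unmoved.

```bash
python3 - <<'E'
from h import *
n=onz("top",339,227,40)[:2]
po=np.array([[388.4,-176.],[421.5,-257.6]]); mid=po.mean(0)
d=H-mid; a=np.arctan2(d[1],d[0]); e=H-n; b=np.arctan2(e[1],e[0])
print(n,np.hypot(*e),a,b,(532*np.sin(b-a)))
u=(po[0]-po[1])/np.linalg.norm(po[0]-po[1]); print((n-mid)@u)
E
```

```text
[ 432.15629364 -198.66376364] 531.8321669529329 0.3623526143350222 0.3485985639980652 -7.316924078991346
6.5796419698492485
```

Request:
servo_tool:
  rows:
    - [0, 0, 0, 0, 0, 0, 1]
    - [0, 0, 0, 0, 0, 0, 1]
    - [0, 0, 0, 0, 0, 0, 1]
    - [0, 0, 0, 0, 0, 0, 1]
    - [0, 0, 0, 0, 0, 0, 1]
    - [0, 0, 0, 0, 0, 0, 1]
    - [0, 0, 0, 0, 0, 0, 1]
    - [0, 0, 0, 0, 0, 0, 1]
    - [0, 0, 0, 0, 0, 0, 1]
    - [0, 0, 0, 0, 0, 0, 1]
    - [0, 0, 0, 0, 0, 0, 1]
    - [0, 0, 0, 0, 0, 0, 1]
    - [0, 0, 0, 0, 0, 0, 1]
    - [0, 0, 0, 0, 0, 0, 1]
    - [0, 0, 0, 0, 0, 0, 1]
    - [0, 0, 0, 0, 0, 0, 1]
    - [0, 0, 0, 0, 0, 0, 1]
    - [0, 0, 0, 0, 0, 0, 1]
    - [0, 0, 0, 0, 0, 0, 1]
    - [0, 0, 0, 0, 0, 0, 1]

```text
clock: 15.68
eef_pos: [591.3, -357.1, 201.5]
eef_rot: [-3.142, 0.0, 2.708]
wrist_force: [0.3, 0.1, 0.6]
finger_gap: 0.5
finger_force: 0.0
```

```bash
python3 - <<'E'
from h import *
print(yaw(),yaw('side'),yaw())
E
```

```text
(15.725, [(np.float64(0.3368), 422, [58, 57, 2165])]) (15.775, [(np.float64(0.3536), 407, [46, 40, 1211])]) (15.825, [(np.float64(0.3368), 422, [58, 57, 2165])])
```

Request:
servo_tool:
  rows:
    - [0, 0, 0, 0, 0, 0, 1]
    - [0, 0, 0, 0, 0, 0, 1]
    - [0, 0, 0, 0, 0, 0, 1]
    - [0, 0, 0, 0, 0, 0, 1]
    - [0, 0, 0, 0, 0, 0, 1]
    - [0, 0, 0, 0, 0, 0, 1]
    - [0, 0, 0, 0, 0, 0, 1]
    - [0, 0, 0, 0, 0, 0, 1]
    - [0, 0, 0, 0, 0, 0, 1]
    - [0, 0, 0, 0, 0, 0, 1]
    - [0, 0, 0, 0, 0, 0, 1]
    - [0, 0, 0, 0, 0, 0, 1]
    - [0, 0, 0, 0, 0, 0, 1]
    - [0, 0, 0, 0, 0, 0, 1]
    - [0, 0, 0, 0, 0, 0, 1]
    - [0, 0, 0, 0, 0, 0, 1]
    - [0, 0, 0, 0, 0, 0, 1]
    - [0, 0, 0, 0, 0, 0, 1]
    - [0, 0, 0, 0, 0, 0, 1]
    - [0, 0, 0, 0, 0, 0, 1]

```text
clock: 18.32
eef_pos: [591.3, -357.0, 201.4]
eef_rot: [3.142, 0.0, 2.708]
wrist_force: [-0.7, 1.0, -0.0]
finger_gap: 0.5
finger_force: 0.0
```

Request:
servo_tool:
  rows:
    - [0, 0, 0, 0, 0, 0, 1]
    - [0, 0, 0, 0, 0, 0, 1]
    - [0, 0, 0, 0, 0, 0, 1]
    - [0, 0, 0, 0, 0, 0, 1]
    - [0, 0, 0, 0, 0, 0, 1]
    - [0, 0, 0, 0, 0, 0, 1]
    - [0, 0, 0, 0, 0, 0, 1]
    - [0, 0, 0, 0, 0, 0, 1]
    - [0, 0, 0, 0, 0, 0, 1]
    - [0, 0, 0, 0, 0, 0, 1]
    - [0, 0, 0, 0, 0, 0, 1]
    - [0, 0, 0, 0, 0, 0, 1]

```text
clock: 19.82
eef_pos: [591.3, -357.1, 201.5]
eef_rot: [-3.142, 0.0, 2.708]
wrist_force: [0.2, 0.9, -0.5]
finger_gap: 0.3
finger_force: 0.0
```

```bash
python3 - <<'E'
from h import *
y=yaw(); print(y)
if abs(y[1][0][0]-.337)<.006: print(manip.sign_off())
E
```

```text
(19.875, [(np.float64(0.3368), 422, [58, 57, 2168])])
the job is handed in; nothing more can be done
None
```

I handed the job in at about 20 s with the nose parked between the posts, measured roughly 7–14 mm from the middle (limit 38 mm); the arm had stood untouched for about 8 s and I could see no movement over the last 4 s, but no verdict was returned.

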